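# Lock a phone screen into the bonding jig with its quarter-turn cam

## Task

With the fingertips only, gripping and lifting nothing, push the phone screen along the bay of the bonding jig until it is fully home against the end stop. Only then put a fingertip in the slot of the round grey quarter-turn cam and turn it clockwise, seen from above, right to its stop, so that its steel tongue locks the screen in. Leave the other things on and around the jig where they are.

Things in the scene. Friction and masses are not known exactly. Their poses are not given: they have to be found in the camera images.
- jig: bonding jig fixed to the bench: flat aluminium plate 246 (x) x 200 (y) x 12 mm. Origin at the centre of its underside; x points from its open near end to the end-stop end, y left, z up. The left half is a bay for the screen, the right half carries the grey cam near the robot's end and, behind it (x over 0), two small loose things.
- screen: black phone screen assembly, a flat slab 77 x 154 x 10 mm (about 0.16 kg), lying loose in the bay with its long side along the jig's x; slides easily. Origin at the centre of its underside; its own +y points to the jig's -x (the near, open end), z up. It starts 22 to 50 mm short of the end stop and has 1.5 mm play to each side in the bay.
- screen_near (a point): middle of the screen's near short edge (the edge to push), half-way up its thickness, 17 mm above the bench. With the screen fully home it lies at x = -42 mm, y = +39 mm in the jig's frame.
- cam (a joint): angle of the cam in rad: 0 to 0.3 at the start (unlocked), grows as it turns clockwise seen from above, stops at 1.571 (locked). Stays where it is left; turning takes about 0.06 N m.
- cam_slot (a point): point on the cam's upright axis on its slot's floor: x -52, y -50, z 28 mm in the jig's frame. The cam is a grey disc, slot floor black, 94 mm wide, top at z = 42 mm, with one straight slot across its centre, 78 mm long, 38 mm wide, 14 mm deep, ends closed, wide enough for closed fingertips. The point turns with the cam: its x runs along the slot and equals the jig's x at cam = 0.
- bay_stop (a point): middle of the end stop's face, x +111.5, y +39, z 17 mm in the jig's frame. The bay runs along the jig's x with its centre line at y = +39 mm: 80 mm wide, floor at z = 12 mm, open at the near end, between steel rails 8 mm wide and 8 mm high (left one x -38 to 112 mm, right one x 12 to 112 mm). The stop is 100 mm wide, its top at z = 28 mm.
- tongue_tip (a point): tip of the cam's steel tongue, 66 mm from the cam's axis along cam_slot's -x, 16 mm wide, z = 13.5 to 21.5 mm, under the disc. Unlocked it points to the jig's near end (-x); locked it points to the jig's +y, across the bay, 2 mm behind the near edge of the home screen. With the screen not home the tongue runs into it.
- pot: small steel pot, 35 mm wide, 22 mm high, loose on the jig's plate behind the cam; a bystander. Origin at the centre of its underside.
- wick: blue roll of wick, 42 mm wide, 10 mm high, loose on the jig's plate at its far right corner; a bystander. Origin at the centre of its underside.
- flush_cutters: red-handled side cutters, 53 x 121 x 11 mm, lying on the bench to the left of the jig; a bystander. Origin on the underside.
- tweezers_2: black tweezers, 14 x 127 x 6 mm, lying on the bench to the left; a bystander. Origin on the underside.

How it is judged:
By the outcome, as a careful person would: the job done as asked, in the order asked, and still so for the second after the job is handed in, with the robot touching nothing.
It also fails if it takes over 38 s, if anything falls off the work surface, if the arm or the gripper's body presses on something with over 40 N, if the wrist force passes 120 N, or if a joint passes its speed limit or range.

## Robot

A 7-joint arm with a two-finger parallel gripper is mounted at the origin on a cart in front of the work surface, level with it; the furniture and walls round the work are solid. World frame = base frame: x ahead of the robot, y to its left, z up, the work surface at z = 0. Lengths are in m, angles in rad, forces in N, time in s.
With the tool pointing down it reaches from about 0.425 to 0.875 m from the base axis. Payload 4.7 kg.
Tool frame: the origin (TCP) lies between the finger pads; the fingertips stand 14 mm ahead of it and the grasp point (between the pads) lies 5 mm behind it; z points along the fingers, y is the line along which they close (so a half turn about z gives the same grasp; the last joint's range is limited). The gripper opens to 87 mm and grips with 3 to 60 N. Pads are 19 mm wide; open, the fingers measure 117 mm over their backs; the gripper's body (75 mm by 190 mm) begins 51 mm behind the grasp point.
Start: joints at [-1.24, 0.321, -0.07, 1.45, 0.023, 1.371, -0.057], TCP at [0.203, 0.618, 0.237] pointing down, gripper open.
Joint ranges: [-2.86, 2.86], [-0.3, 2.09], [-1.38, 1.24], [0.06, 2.45], [-1.56, 4.7], [0.09, 2.05], [-2.69, 2.69]. Speed limits (rad/s): [2.57, 2.57, 3.14, 3.14, 3.14, 3.14, 3.14].

## Interface

Orientations are given as a rotation vector (axis times angle).
In Python, from bench import ctrl gives the robot as it stands.
- The arm moves only by the tool step_arm, never from a script. Its argument "commands" is a list of rows, each an object with "travel": the shift along the tool's x, y, z in m, a list of three; "turn": the turn, a rotation vector about the tool's x, y, z in degrees, a list of three. A call has 1 to 5 rows; each row is the pose to reach, as a shift and turn from the pose commanded when the call began, along the tool's axes at that moment; what a row does not reach only later rows make up. A row lasts 1/10 s, in which the tool goes at most 50 mm and 8.59 degrees, less where a joint would pass 70% of its speed; a pose out of reach is approached as far as the arm can. A call with a gripper value outside its range is refused whole. "gripper" is the opening, from 0 (shut) to 1 (fully open), set as the call begins (left out, the last holds). The fingers move at their own pace and stop on an object; "force" is the grip in N (left out, the last holds). Time passes only in rows, so rows that repeat a pose let the fingers close. It gives the time, the measured TCP pose, the force, the opening and the grip force at its end, in the units of the state.
- ctrl.get_state(): the state, without advancing time (a new reading comes with each control period).
- ctrl.get_image(name): name is "scene" or "top" or "wrist"; returns the picture (420x560x3 uint8, red, green, blue); there is no depth.
- ctrl.camera_model(name): a dict with "fx", "fy", "cx", "cy" (pixels), "R" (3x3) and "t" (3): a world point X has camera coordinates R X + t; the wrist camera has in their place "T_tool_cam" (4x4, takes a point from camera to tool coordinates, whose origin is the TCP and whose axes are the flange's). Camera axes: x right, y down, z forward; pixel columns grow to the right and rows downward; lengths in m; the calibration is good to about 2 mm. A picture is of the moment at which its call begins: read the wrist's pose just before it. camera_model takes no time and is no camera call.
- ctrl.close_job(): hands the job in; it is judged then, once.
The state is a dict: "time": time; "joint_positions": joint angles; "qd": joint speeds; "joint_torque": joint torques, N m; "position": TCP position; "tool_rot": TCP orientation; "ft_force": force on the tool from outside, world axes, zero at the start; "torque": the same for the moment, N m; "grip_width": opening from 0.0 (shut) to 1.0 (fully open); "grip_force": force on a finger pad.
Only numpy, scipy, OpenCV 4.12 (cv2) and the standard library are available. Lean on these libraries where they do the work, as an engineer would, in place of code of your own. Each camera call takes 0.05 s, during which the arm holds its last target. There are 200 camera calls.

## Working session

There is one attempt and no reset: what is moved stays moved. The work goes in short steps, Python scripts to look and compute and a tool call to move; the robot and the scene stay as the last step left them, time stands still between calls to the robot, and variables do not carry over. Pictures are saved under pics/ and viewed, at most 10 in all, crops included, and the job is handed in when it is done.

Besides the shell and the picture viewer there is one more tool, called after "Request:" as name([rows], argument=value, ...), one row to a line, values as JSON. step_arm: Moves the arm, as the interface text tells. Its arguments: {"type":"object","properties":{"commands":{"type":"array"},"gripper":{"type":"number"},"force":{"type":"number"}},"required":["commands"]}

```bash
mkdir -p pics; ls; python3 - <<'E'
from bench import ctrl
import cv2
s=ctrl.get_state(); print({k:s[k] for k in('time','position','tool_rot','ft_force','grip_width')})
for n in('top','scene'):
    m=ctrl.camera_model(n); print(n,m)
    cv2.imwrite(f'pics/{n}0.png',cv2.resize(ctrl.get_image(n)[:,:,::-1],None,fx=1.42,fy=1.42,interpolation=cv2.INTER_CUBIC))
E
```

```text
pics
{'time': 0.0, 'position': array([0.20239731, 0.61713048, 0.2354642 ]), 'tool_rot': array([-4.95517918e-01, -3.10208714e+00,  2.98863386e-03]), 'ft_force': array([-0.80120556, -0.22135414, -0.17326301]), 'grip_width': 0.9995057532474705}
top {'fx': 485.47180338229845, 'fy': 485.47180338229845, 'cx': 273.20443308833114, 'cy': 208.97201817746432, 'R': array([[ 0.01613364, -0.99984186,  0.00748044],
       [-0.98671652, -0.01713047, -0.16154581],
       [ 0.16164841, -0.00477476, -0.98683686]]), 't': array([0.31555006, 0.56817962, 0.87346722])}
scene {'fx': 456.4036526149525, 'fy': 456.4036526149525, 'cx': 281.27373476209806, 'cy': 214.5385411740978, 'R': array([[ 0.80688872, -0.59017437,  0.02499623],
       [-0.33093376, -0.48669551, -0.80846171],
       [ 0.48929893,  0.64406653, -0.58801774]]), 't': array([-0.24532147,  0.40960213,  0.47362397])}
```

View pics/top0.png

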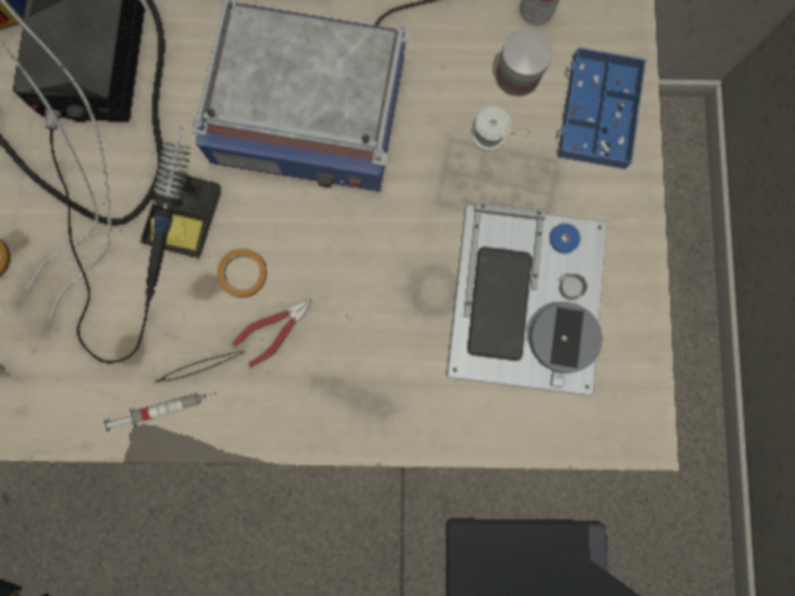

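View pics/scene0.png

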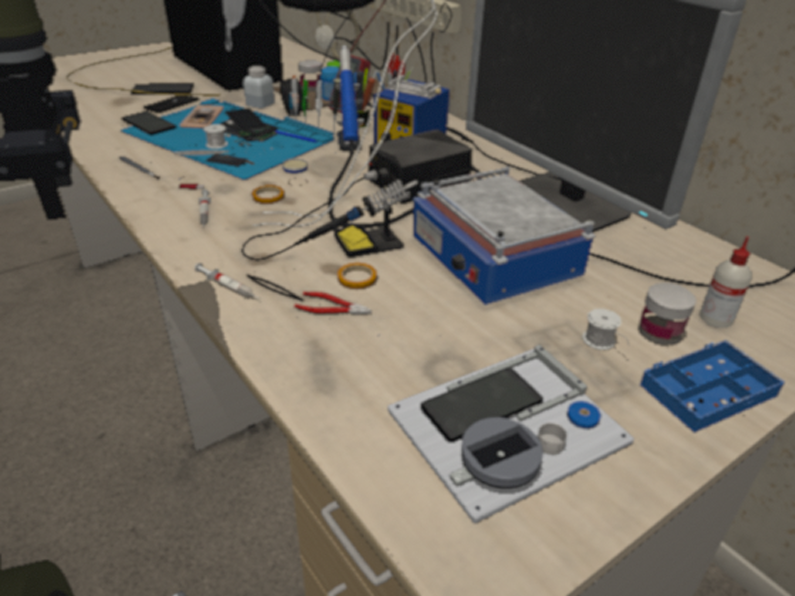

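The top view shows the jig corners at about (449,377), (592,393), (468,206) and (606,222), scaled ×1.42. The cam's centre dot is at (564,338), and the screen's near edge runs (469,355) to (520,360).

```bash
cat > h.py <<'E'
import numpy as np
from scipy.optimize import least_squares
from bench import ctrl
def back(m,uv,z):
    d=m['R'].T@np.array([(uv[0]-m['cx'])/m['fx'],(uv[1]-m['cy'])/m['fy'],1]); c=-m['R'].T@m['t']
    return c+d*(z-c[2])/d[2]
def rz(a): return np.array([[np.cos(a),-np.sin(a)],[np.sin(a),np.cos(a)]])
def fitjig(P,J):
    f=lambda p:((rz(p[2])@J.T).T+p[:2]-P).ravel()
    r=least_squares(f,[.6,-.2,0]); return r.x,r.fun.reshape(-1,2)
E
python3 - <<'E'
from h import *
m=ctrl.camera_model('top')
px=np.array([(449,377),(592,393),(468,206),(606,222),(564,338)])/1.42
J=np.array([(-123,100),(-123,-100),(123,100),(123,-100),(-52,-50)])/1e3
P=np.array([back(m,u,z)[:2] for u,z in zip(px,[.012]*4+[.028])])
p,r=fitjig(P,J); print(p,(r*1000).round(1))
for n,u,z in[('nl',(469,355),.022),('nr',(520,360),.022),('fl',(480,250),.022),('fr',(531,250),.022),('tongue',(557,381),.0215),('pot',(572,285),.03)]:
    q=back(m,np.array(u)/1.42,z)[:2]; print(n,q.round(4),(rz(-p[2])@(q-p[:2])*1000).round(1))
for n,j in[('home near',(-.042,.039)),('cam',(-.052,-.05)),('pre',(-.13,.039))]: print(n,(p[:2]+rz(p[2])@np.array(j)).round(4))
E
```

```text
[ 0.57024638  0.13027395 -0.10657235] [[-0.8  2.5]
 [-3.8 -2.8]
 [ 3.1  2.7]
 [ 1.6 -1.6]
 [-0.2 -0.9]]
nl [0.4889 0.2143] [-89.9  74.9]
nr [0.4833 0.1455] [-88.1   5.9]
fl [0.6343 0.1987] [56.4 74.8]
fr [0.6355 0.1281] [65.2  4.7]
tongue [0.456  0.0961] [-110.   -46.1]
pot [0.5858 0.0748] [ 21.4 -53.5]
home near [0.5326 0.1735]
cam [0.5132 0.0861]
pre [0.4451 0.1829]
```

```bash
cat >> h.py <<'E'
from scipy.spatial.transform import Rotation as Ro
def go(pos,yaw_x_deg):
    "travel/turn to put TCP at pos, tool down, tool x at world yaw"
    s=ctrl.get_state(); R=Ro.from_rotvec(s['tool_rot'])
    a=np.radians(yaw_x_deg); T=Ro.from_matrix(np.array([[np.cos(a),np.sin(a),0],[np.sin(a),-np.cos(a),0],[0,0,-1]]))
    print('t',s['time'],'pos',s['position'].round(4),'F',s['ft_force'].round(1),'travel',R.inv().apply(np.array(pos)-s['position']).round(4),'turn',np.degrees((R.inv()*T).as_rotvec()).round(2))
E
python3 - <<'E'
from h import *
print(ctrl.camera_model('wrist'))
go([.46,.16,.235],173.9)
E
```

```text
{'fx': 315.63032043858317, 'fy': 315.63032043858317, 'cx': 285.1250705696198, 'cy': 211.62101460366006, 'T_tool_cam': array([[ 1.13519185e-03, -9.66746891e-01, -2.55732596e-01,
         7.03167394e-02],
       [ 9.99998231e-01,  1.48103768e-03, -1.15980028e-03,
         1.12269010e-04],
       [ 1.49998292e-03, -2.55730827e-01,  9.66746861e-01,
        -1.46891547e-01],
       [ 0.00000000e+00,  0.00000000e+00,  0.00000000e+00,
         1.00000000e+00]])}
t 0.1 pos [0.2024 0.6172 0.2355] F [ 0.8  0.7 -0.9] travel [-0.3872 -0.3542  0.0012] turn [-1.000e-01 -1.000e-02 -1.205e+01]
```

Request:
step_arm([
  {"travel": [-0.387, -0.354, 0], "turn": [0, 0, -12]},
  {"travel": [-0.387, -0.354, 0], "turn": [0, 0, -12]},
  {"travel": [-0.387, -0.354, 0], "turn": [0, 0, -12]},
  {"travel": [-0.387, -0.354, 0], "turn": [0, 0, -12]},
  {"travel": [-0.387, -0.354, 0], "turn": [0, 0, -12]},
], gripper=0)

```text
time: 0.6
position: [0.3258, 0.3977, 0.2362]
tool_rot: [-0.168, -3.137, 0.0]
ft_force: [1.2, 0.9, 0.6]
grip_width: 0.634
grip_force: 0.0
```

```bash
python3 -c "
from h import *
go([.46,.16,.235],173.9)"
```

```text
t 0.6 pos [0.3258 0.3977 0.2362] F [1.2 0.9 0.6] travel [-0.1588 -0.222   0.0012] turn [-0.01 -0.01 -0.05]
```

Request:
step_arm([
  {"travel": [-0.159, -0.222, 0], "turn": [0, 0, 0]},
  {"travel": [-0.159, -0.222, 0], "turn": [0, 0, 0]},
  {"travel": [-0.159, -0.222, 0], "turn": [0, 0, 0]},
  {"travel": [-0.159, -0.222, 0], "turn": [0, 0, 0]},
  {"travel": [-0.159, -0.222, 0], "turn": [0, 0, 0]},
])

```text
time: 1.1
position: [0.4486, 0.1802, 0.2365]
tool_rot: [0.168, 3.137, 0.001]
ft_force: [1.2, 0.4, 1.1]
grip_width: 0.171
grip_force: 0.0
```

Request:
step_arm([
  {"travel": [-0.01, -0.014, 0.03], "turn": [0, 0, 0]},
  {"travel": [-0.01, -0.014, 0.03], "turn": [0, 0, 0]},
  {"travel": [-0.01, -0.014, 0.03], "turn": [0, 0, 0]},
])

```text
time: 1.4
position: [0.4558, 0.1675, 0.206]
tool_rot: [-0.169, -3.135, 0.0]
ft_force: [-0.7, 0.3, 0.4]
grip_width: 0.012
grip_force: 0.0
```

```bash
python3 - <<'E'
from h import *
import cv2,pickle
s=ctrl.get_state(); im=ctrl.get_image('wrist'); pickle.dump((s['position'],s['tool_rot']),open('w1.pkl','wb'))
cv2.imwrite('pics/w1.png',cv2.resize(im[:,:,::-1],None,fx=1.42,fy=1.42,interpolation=cv2.INTER_CUBIC)); print(s['time'],s['position'],s['tool_rot'],s['joint_positions'],s['grip_width'])
E
```

```text
1.4 [0.45584655 0.16746772 0.20604243] [-1.68845190e-01 -3.13516673e+00  4.52419147e-04] [-0.71164753 -0.01750649  0.30345906  1.89733522  0.00487951  1.26278129
  1.05346933] 0.012327247964423723
```

View pics/w1.png

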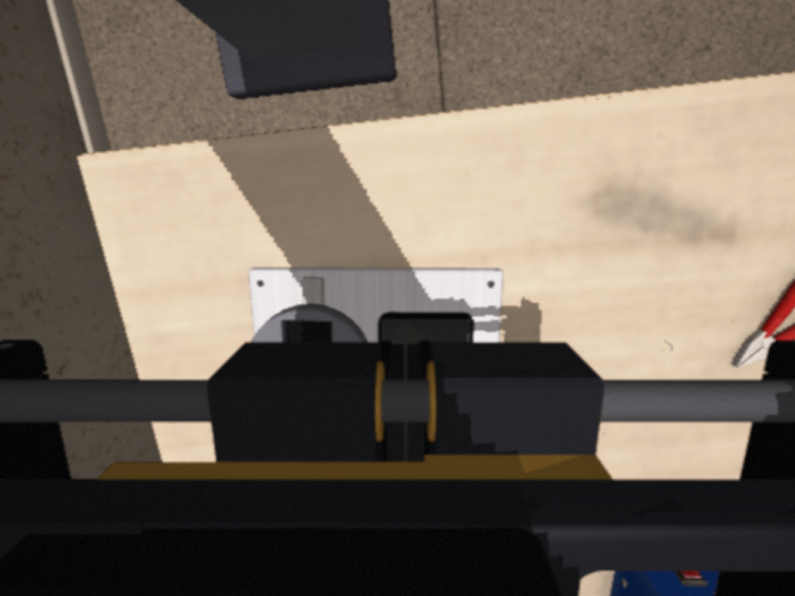

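The wrist view has the robot side at the top. It shows the jig's near corners at (250,269) and (502,269), the tongue tip at (314,277), and the screen's near edge from (379,315) to (474,315). The cam slot's near end is at (284–332,320).

```bash
python3 - <<'E'
from h import *
import pickle
m=ctrl.camera_model('wrist'); pos,rv=pickle.load(open('w1.pkl','rb'))
Rt=Ro.from_rotvec(rv).as_matrix(); T=m['T_tool_cam']; Rwc=Rt@T[:3,:3]; c=Rt@T[:3,3]+pos
w=dict(m,R=Rwc.T,t=-Rwc.T@c)
top=ctrl.camera_model('top')
J=np.array([(-123,100),(-123,-100),(123,100),(123,-100),(-52,-50)])/1e3
Pt=np.array([back(top,np.array(u)/1.42,z)[:2] for u,z in zip([(449,377),(592,393),(468,206),(606,222),(564,338)],[.012]*4+[.028])])
Pw=np.array([back(w,np.array(u)/1.42,.012)[:2] for u in[(502,269),(250,269)]])
print('wrist corners',Pw.round(4),'len',np.linalg.norm(Pw[0]-Pw[1]),'yaw',np.degrees(np.arctan2(*(Pw[0]-Pw[1])[::-1]))-90,'top',Pt[:2].round(4))
yaw=np.arctan2(*(Pw[0]-Pw[1])[::-1])-np.pi/2
o=Pw.mean(0)+rz(yaw)@[.123,0]; print('jig origin wrist',o)
for n,u,z in[('nl',(474,315),.022),('nr',(379,315),.022),('tl',(324,278),.0215),('tr',(303,278),.0215),('sl',(332,320),.042),('sr',(284,320),.042)]:
    q=back(w,np.array(u)/1.42,z)[:2]; print(n,q.round(4),(rz(-yaw)@(q-o)*1000).round(1))
p,r=fitjig(np.vstack([Pt,Pw,Pw]),np.vstack([J,J[:2],J[:2]])); print(p,np.degrees(p[2]),(r*1000).round(1))
for n,j in[('home near',(-.042,.039)),('cam',(-.052,-.05)),('pre',(-.12,.039))]: print(n,(p[:2]+rz(p[2])@np.array(j)).round(4))
E
```

```text
wrist corners [[0.4581 0.2424]
 [0.4374 0.0488]] len 0.19471072446738774 yaw -6.078610873843047 top [[0.4594 0.2403]
 [0.4411 0.0467]]
jig origin wrist [0.57005338 0.13254925]
nl [0.4896 0.2171] [-88.9  75.6]
nr [0.4819 0.1444] [-88.9   2.4]
tl [0.4487 0.1066] [-117.9  -38.7]
tr [0.447  0.0908] [-117.9  -54.6]
sl [0.4763 0.1119] [-91.1 -30.5]
sr [0.4726 0.0772] [-91.1 -65.4]
[ 0.57015477  0.13107422 -0.10961821] -6.280661038519944 [[-0.6  3.6]
 [-4.1 -1.6]
 [ 3.3  3.1]
 [ 1.2 -1.1]
 [-0.4  0.1]
 [ 0.8  1.5]
 [-0.5 -3.6]
 [ 0.8  1.5]
 [-0.5 -3.6]]
home near [0.5327 0.1744]
cam [0.513  0.0871]
pre [0.4551 0.183 ]
```

```bash
python3 -c "
from h import *
go([.457,.183,.031],173.8)"
```

```text
t 1.45 pos [0.4561 0.1685 0.2068] F [-0.4  0.7 -0.3] travel [0.0005 0.0144 0.1758] turn [ 0.03 -0.03  0.14]
```

Request:
step_arm([
  {"travel": [0.001, 0.0145, 0.045], "turn": [0, 0, 0]},
  {"travel": [0.001, 0.0145, 0.09], "turn": [0, 0, 0]},
  {"travel": [0.001, 0.0145, 0.13], "turn": [0, 0, 0]},
  {"travel": [0.001, 0.0145, 0.16], "turn": [0, 0, 0]},
  {"travel": [0.001, 0.0145, 0.17], "turn": [0, 0, 0]},
])

```text
time: 1.95
position: [0.4548, 0.1829, 0.0343]
tool_rot: [-0.163, -3.133, 0.003]
ft_force: [-0.2, -0.4, 0.5]
grip_width: -0.0
grip_force: 0.0
```

Request:
step_arm([
  {"travel": [0, 0, 0.003], "turn": [0, 0, 0]},
  {"travel": [0, 0, 0.003], "turn": [0, 0, 0]},
])

```text
time: 2.15
position: [0.4581, 0.183, 0.0348]
tool_rot: [0.166, 3.135, 0.002]
ft_force: [0.6, 0.5, 0.5]
grip_width: 0.004
grip_force: 0.0
```

```bash
python3 -c "
from h import *
go([.523,.1755,.031],173.8)
import cv2
cv2.imwrite('pics/s1.png',cv2.resize(ctrl.get_image('scene')[240:390,250:470,::-1],None,fx=3.4,fy=3.4,interpolation=cv2.INTER_CUBIC))"
```

```text
t 2.15 pos [0.4581 0.183  0.0348] F [0.6 0.5 0.5] travel [-0.0654 -0.0006  0.004 ] turn [0.08 0.09 0.12]
```

View pics/s1.png

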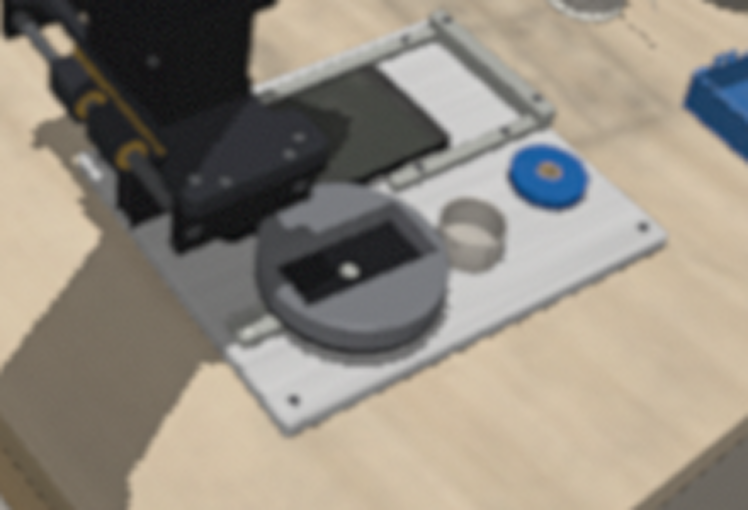

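Request:
step_arm([
  {"travel": [0, 0, 0.004], "turn": [0, 0, 0]},
  {"travel": [-0.005, 0, 0.004], "turn": [0, 0, 0]},
  {"travel": [-0.01, 0, 0.004], "turn": [0, 0, 0]},
  {"travel": [-0.015, 0, 0.004], "turn": [0, 0, 0]},
  {"travel": [-0.02, 0, 0.004], "turn": [0, 0, 0]},
])

```text
time: 2.7
position: [0.4774, 0.1795, 0.0297]
tool_rot: [-0.169, -3.137, -0.0]
ft_force: [-1.6, 0.2, 1.1]
grip_width: 0.006
grip_force: 0.9
```

Request:
step_arm([
  {"travel": [-0.006, 0, 0], "turn": [0, 0, 0]},
  {"travel": [-0.012, 0, 0], "turn": [0, 0, 0]},
  {"travel": [-0.018, 0, 0], "turn": [0, 0, 0]},
  {"travel": [-0.024, 0, 0], "turn": [0, 0, 0]},
  {"travel": [-0.03, 0, 0], "turn": [0, 0, 0]},
])

```text
time: 3.2
position: [0.5075, 0.1763, 0.0295]
tool_rot: [0.169, 3.137, -0.0]
ft_force: [-1.0, 0.3, 1.1]
grip_width: 0.005
grip_force: 0.7
```

Request:
step_arm([
  {"travel": [-0.003, 0, 0], "turn": [0, 0, 0]},
  {"travel": [-0.005, 0, 0], "turn": [0, 0, 0]},
  {"travel": [-0.007, 0, 0], "turn": [0, 0, 0]},
  {"travel": [-0.009, 0, 0], "turn": [0, 0, 0]},
  {"travel": [-0.01, 0, 0], "turn": [0, 0, 0]},
])

```text
time: 3.7
position: [0.5171, 0.1752, 0.0295]
tool_rot: [0.168, 3.137, 0.0]
ft_force: [-0.2, -0.1, -0.1]
grip_width: 0.007
grip_force: 0.4
```

```bash
python3 -c "
from h import *
go([.5232,.1755,.031],173.8)"
```

```text
t 3.7 pos [0.5171 0.1752 0.0295] F [-0.2 -0.1 -0.1] travel [-0.006   0.0009 -0.0015] turn [0.   0.03 0.05]
```

Creeping to contact with the stop.

Request:
step_arm([
  {"travel": [-0.001, 0, 0], "turn": [0, 0, 0]},
  {"travel": [-0.002, 0, 0], "turn": [0, 0, 0]},
  {"travel": [-0.003, 0, 0], "turn": [0, 0, 0]},
  {"travel": [-0.004, 0, 0], "turn": [0, 0, 0]},
  {"travel": [-0.004, 0, 0], "turn": [0, 0, 0]},
])

```text
time: 4.2
position: [0.5212, 0.1749, 0.0296]
tool_rot: [0.169, 3.136, 0.0]
ft_force: [0.3, -0.7, 0.1]
grip_width: 0.01
grip_force: 0.1
```

Request:
step_arm([
  {"travel": [-0.001, 0, 0], "turn": [0, 0, 0]},
  {"travel": [-0.002, 0, 0], "turn": [0, 0, 0]},
  {"travel": [-0.002, 0, 0], "turn": [0, 0, 0]},
])

```text
time: 4.5
position: [0.5228, 0.1747, 0.0296]
tool_rot: [-0.168, -3.137, -0.0]
ft_force: [-1.0, 0.4, 1.4]
grip_width: 0.007
grip_force: 0.6
```

Request:
step_arm([
  {"travel": [-0.001, 0, 0], "turn": [0, 0, 0]},
  {"travel": [-0.002, 0, 0], "turn": [0, 0, 0]},
  {"travel": [-0.002, 0, 0], "turn": [0, 0, 0]},
])

```text
time: 4.8
position: [0.523, 0.1747, 0.0295]
tool_rot: [-0.168, -3.133, 0.0]
ft_force: [-7.1, -0.2, 6.0]
grip_width: 0.007
grip_force: 3.3
```

```bash
python3 -c "
from h import *
import cv2
a=ctrl.get_image('scene')[240:360,270:430,::-1];b=ctrl.get_image('top')[130:290,300:440,::-1]
cv2.imwrite('pics/s2.png',np.hstack([cv2.resize(a,(533,400),interpolation=cv2.INTER_CUBIC)[:,:440],cv2.resize(b,(350,400),interpolation=cv2.INTER_CUBIC)]))"
```

```text
(no output)
```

View pics/s2.png

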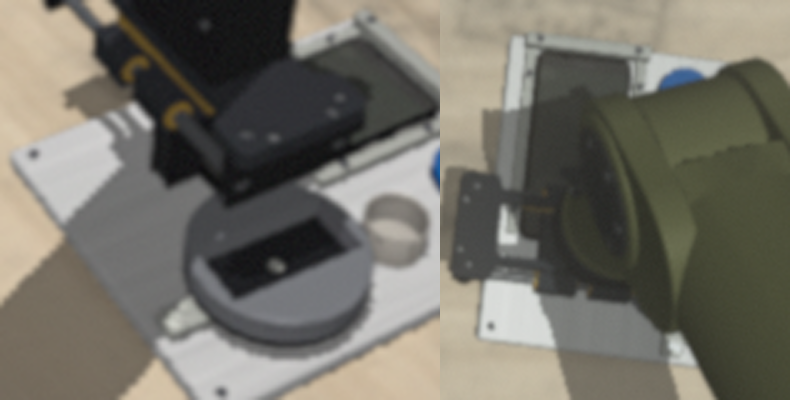

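The screen (right half) meets the end stop. The TCP stalled at 0.523, as predicted for home, and the force is rising. I'll press slightly more, back off, and lift.

Request:
step_arm([
  {"travel": [-0.001, 0, 0], "turn": [0, 0, 0]},
  {"travel": [-0.001, 0, 0], "turn": [0, 0, 0]},
])

```text
time: 5.1
position: [0.5231, 0.1747, 0.0294]
tool_rot: [-0.167, -3.131, 0.001]
ft_force: [-8.4, 1.1, 7.0]
grip_width: 0.009
grip_force: 4.4
```

Request:
step_arm([
  {"travel": [0.004, 0, 0], "turn": [0, 0, 0]},
  {"travel": [0.012, 0, 0], "turn": [0, 0, 0]},
  {"travel": [0.015, 0, -0.02], "turn": [0, 0, 0]},
  {"travel": [0.015, 0, -0.06], "turn": [0, 0, 0]},
  {"travel": [0.015, 0, -0.07], "turn": [0, 0, 0]},
])

```text
time: 5.6
position: [0.5135, 0.1767, 0.1035]
tool_rot: [0.169, 3.13, 0.005]
ft_force: [0.5, 0.5, 0.6]
grip_width: 0.005
grip_force: 0.0
```

```bash
python3 -c "
from h import *
p=np.array([0.5702,0.1311]);
go([*(p+rz(-.1085)@[-.034,-.052]),.1],173.8)"
```

```text
t 5.6 pos [0.5135 0.1767 0.1035] F [0.5 0.5 0.6] travel [-0.0272 -0.0912  0.0034] turn [0.21 0.38 0.04]
```

Request:
step_arm([
  {"travel": [-0.027, -0.091, 0.003], "turn": [0, 0, -87]},
  {"travel": [-0.027, -0.091, 0.003], "turn": [0, 0, -87]},
  {"travel": [-0.027, -0.091, 0.003], "turn": [0, 0, -87]},
  {"travel": [-0.027, -0.091, 0.003], "turn": [0, 0, -87]},
  {"travel": [-0.027, -0.091, 0.003], "turn": [0, 0, -87]},
])

```text
time: 6.1
position: [0.5281, 0.0817, 0.0963]
tool_rot: [-0.953, 2.993, -0.0]
ft_force: [0.9, 0.8, -0.4]
grip_width: 0.003
grip_force: 0.0
```

```bash
python3 -c "
from h import *
p=np.array([0.5702,0.1311]);print(ctrl.get_state()['joint_positions'])
go([*(p+rz(-.1085)@[-.034,-.052]),.1],173.8+87)"
```

```text
[-0.48317239  0.19409392  0.30875762  1.91376424 -0.067687    1.04290894
  2.04159301]
t 6.1 pos [0.5281 0.0817 0.0963] F [ 0.9  0.8 -0.4] travel [-0.003  -0.0004 -0.0037] turn [-4.000e-02  2.000e-02 -4.547e+01]
```

Request:
step_arm([
  {"travel": [-0.003, 0, -0.004], "turn": [0, 0, 43]},
  {"travel": [-0.003, 0, -0.004], "turn": [0, 0, 43]},
  {"travel": [-0.003, 0, -0.004], "turn": [0, 0, 43]},
  {"travel": [-0.003, 0, -0.004], "turn": [0, 0, 43]},
  {"travel": [-0.003, 0, -0.004], "turn": [0, 0, 43]},
])

```text
time: 6.6
position: [0.5305, 0.0841, 0.1003]
tool_rot: [0.226, 3.133, -0.0]
ft_force: [-1.7, 0.8, 0.9]
grip_width: 0.004
grip_force: 0.0
```

Request:
step_arm([
  {"travel": [0, 0, 0], "turn": [0, 0, 43]},
  {"travel": [0, 0, 0], "turn": [0, 0, 43]},
  {"travel": [0, 0, 0], "turn": [0, 0, 43]},
  {"travel": [0, 0, 0], "turn": [0, 0, 43]},
  {"travel": [0, 0, 0], "turn": [0, 0, 43]},
])

```text
time: 7.1
position: [0.5305, 0.0841, 0.1003]
tool_rot: [1.358, 2.832, 0.0]
ft_force: [0.6, 0.1, -0.1]
grip_width: 0.006
grip_force: 0.0
```

Request:
step_arm([
  {"travel": [0, 0, 0], "turn": [0, 0, 43]},
  {"travel": [0, 0, 0], "turn": [0, 0, 43]},
  {"travel": [0, 0, 0], "turn": [0, 0, 43]},
  {"travel": [0, 0, 0], "turn": [0, 0, 43]},
  {"travel": [0, 0, 0], "turn": [0, 0, 43]},
])

```text
time: 7.6
position: [0.5305, 0.0842, 0.1003]
tool_rot: [2.301, 2.138, 0.001]
ft_force: [0.0, 0.3, -0.3]
grip_width: 0.004
grip_force: 0.0
```

```bash
python3 -c "
from h import *
p=np.array([0.5702,0.1311]);print(ctrl.get_state()['joint_positions'])
go([*(p+rz(-.1085)@[-.034,-.052]),.046],173.8-90)"
```

```text
[-0.70620294  0.21004248  0.55562189  1.91107439 -0.1266352   1.05399768
 -0.1712175 ]
t 7.6 pos [0.5305 0.0842 0.1003] F [ 0.   0.3 -0.3] travel [-0.0011  0.0003  0.0543] turn [ 0.05 -0.    1.99]
```

Request:
step_arm([
  {"travel": [-0.001, 0, 0.03], "turn": [0, 0, 2]},
  {"travel": [-0.001, 0, 0.041], "turn": [0, 0, 2]},
  {"travel": [-0.001, 0, 0.046], "turn": [0, 0, 2]},
  {"travel": [-0.001, 0, 0.046], "turn": [0, 0, 2]},
])

```text
time: 8.0
position: [0.5299, 0.0831, 0.054]
tool_rot: [-2.331, -2.106, 0.002]
ft_force: [-0.5, 0.8, -0.1]
grip_width: 0.002
grip_force: 0.0
```

Request:
step_arm([
  {"travel": [0, 0, 0.004], "turn": [0, 0, 0]},
  {"travel": [0, 0, 0.008], "turn": [0, 0, 0]},
  {"travel": [0, 0, 0.008], "turn": [0, 0, 0]},
])

```text
time: 8.3
position: [0.5303, 0.0833, 0.0465]
tool_rot: [-2.332, -2.105, 0.0]
ft_force: [-0.1, 1.4, -0.6]
grip_width: 0.003
grip_force: 0.0
```

```bash
python3 -c "
from h import *
p=np.array([0.5702,0.1311]);a=-.1085
cam=p+rz(a)@[-.052,-.05]
for d in (0,10,20,30,40,50,60,70,80,90,100):
    t=np.radians(d); go([*(cam+rz(a)@(.019*np.array([np.cos(t),-np.sin(t)]))),.046],83.8)
import cv2
cv2.imwrite('pics/s3.png',cv2.resize(ctrl.get_image('scene')[240:360,260:420,::-1],(720,540),interpolation=cv2.INTER_CUBIC))"
```

```text
t 8.3 pos [0.5303 0.0833 0.0465] F [-0.1  1.4 -0.6] travel [0.0018 0.0015 0.0005] turn [-0.01 -0.    0.36]
t 8.3 pos [0.5303 0.0833 0.0465] F [-0.1  1.4 -0.6] travel [-0.0015  0.0012  0.0005] turn [-0.01 -0.    0.36]
t 8.3 pos [0.5303 0.0833 0.0465] F [-0.1  1.4 -0.6] travel [-0.0046  0.0003  0.0005] turn [-0.01 -0.    0.36]
t 8.3 pos [0.5303 0.0833 0.0465] F [-0.1  1.4 -0.6] travel [-0.0076 -0.0011  0.0005] turn [-0.01 -0.    0.36]
t 8.3 pos [0.5303 0.0833 0.0465] F [-0.1  1.4 -0.6] travel [-0.0103 -0.003   0.0005] turn [-0.01 -0.    0.36]
t 8.3 pos [0.5303 0.0833 0.0465] F [-0.1  1.4 -0.6] travel [-0.0127 -0.0054  0.0005] turn [-0.01 -0.    0.36]
t 8.3 pos [0.5303 0.0833 0.0465] F [-0.1  1.4 -0.6] travel [-0.0145 -0.0081  0.0005] turn [-0.01 -0.    0.36]
t 8.3 pos [0.5303 0.0833 0.0465] F [-0.1  1.4 -0.6] travel [-0.0159 -0.0111  0.0005] turn [-0.01 -0.    0.36]
t 8.3 pos [0.5303 0.0833 0.0465] F [-0.1  1.4 -0.6] travel [-0.0168 -0.0143  0.0005] turn [-0.01 -0.    0.36]
t 8.3 pos [0.5303 0.0833 0.0465] F [-0.1  1.4 -0.6] travel [-0.017  -0.0176  0.0005] turn [-0.01 -0.    0.36]
t 8.3 pos [0.5303 0.0833 0.0465] F [-0.1  1.4 -0.6] travel [-0.0167 -0.0209  0.0005] turn [-0.01 -0.    0.36]
```

View pics/s3.png

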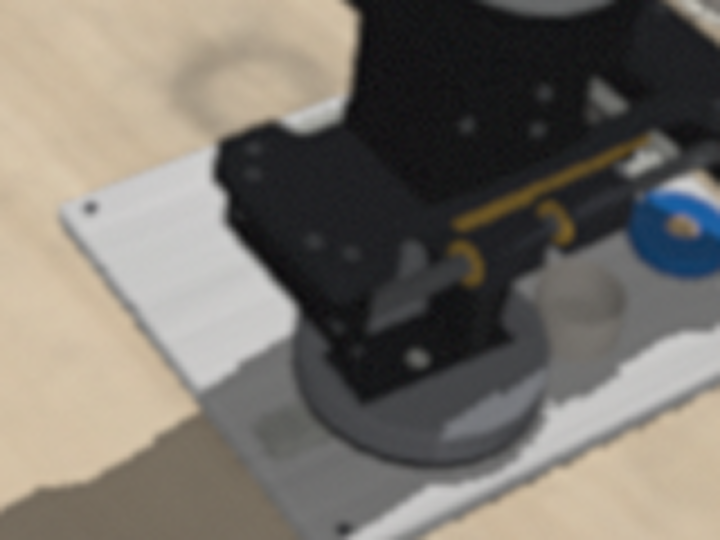

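The fingertip is in the far half of the slot, with the slot's centre dot visible in front of it. Now I'll orbit clockwise.

Request:
step_arm([
  {"travel": [-0.0012, -0.0008, 0], "turn": [0, 0, 0]},
  {"travel": [-0.004, -0.0016, 0], "turn": [0, 0, 0]},
  {"travel": [-0.0066, -0.0028, 0], "turn": [0, 0, 0]},
  {"travel": [-0.009, -0.0045, 0], "turn": [0, 0, 0]},
  {"travel": [-0.0112, -0.0067, 0], "turn": [0, 0, 0]},
])

```text
time: 8.85
position: [0.5237, 0.0767, 0.047]
tool_rot: [-2.329, -2.105, -0.01]
ft_force: [3.5, 10.9, -4.6]
grip_width: 0.005
grip_force: 5.7
```

```bash
python3 -c "
from h import *
p=np.array([0.5702,0.1311]);a=-.1085
cam=p+rz(a)@[-.052,-.05]
for d in (50,60,70,80,90,100,105,110):
    t=np.radians(d); go([*(cam+rz(a)@(.017*np.array([np.cos(t),-np.sin(t)]))),.046],83.8)
"
```

```text
t 8.85 pos [0.5237 0.0767 0.047 ] F [ 3.5 10.9 -4.6] travel [-0.0039 -0.0008  0.001 ] turn [ 0.16 -0.33  0.42]
t 8.85 pos [0.5237 0.0767 0.047 ] F [ 3.5 10.9 -4.6] travel [-0.0056 -0.0032  0.001 ] turn [ 0.16 -0.33  0.42]
t 8.85 pos [0.5237 0.0767 0.047 ] F [ 3.5 10.9 -4.6] travel [-0.0068 -0.0059  0.001 ] turn [ 0.16 -0.33  0.42]
t 8.85 pos [0.5237 0.0767 0.047 ] F [ 3.5 10.9 -4.6] travel [-0.0076 -0.0088  0.001 ] turn [ 0.16 -0.33  0.42]
t 8.85 pos [0.5237 0.0767 0.047 ] F [ 3.5 10.9 -4.6] travel [-0.0078 -0.0117  0.001 ] turn [ 0.16 -0.33  0.42]
t 8.85 pos [0.5237 0.0767 0.047 ] F [ 3.5 10.9 -4.6] travel [-0.0075 -0.0147  0.0009] turn [ 0.16 -0.33  0.42]
t 8.85 pos [0.5237 0.0767 0.047 ] F [ 3.5 10.9 -4.6] travel [-0.0072 -0.0161  0.0009] turn [ 0.16 -0.33  0.42]
t 8.85 pos [0.5237 0.0767 0.047 ] F [ 3.5 10.9 -4.6] travel [-0.0067 -0.0175  0.0009] turn [ 0.16 -0.33  0.42]
```

Contact is at the finger's inner corner, so the lever arm is short. I'll turn the tool with the cam, slightly ahead of it, so the outer corner pushes.

```bash
cat >> h.py <<'E'
def Rd(yaw): 
    a=np.radians(yaw); return np.array([[np.cos(a),np.sin(a),0],[np.sin(a),-np.cos(a),0],[0,0,-1]])
E
python3 - <<'E'
from h import *
p=np.array([0.5702,0.1311]);a=-.1085; cam=p+rz(a)@[-.052,-.05]
y0=84.1; C=np.array([.5303,.0833,.046])+Rd(y0)@[-.0112,-.0067,0]; Y=y0
print('now jig rel cam',(rz(-a)@(C[:2]-cam)*1e3).round(1),(rz(-a)@(ctrl.get_state()['position'][:2]-cam)*1e3).round(1))
e=15;r=.017;off=.0059
for call in [[0,2,5,8,8],[14,20,26,32,38],[45,52,59,66,73],[78,82,86,90,94]]:
    for th in call:
        t=np.radians(th); q=r*np.array([np.cos(t),-np.sin(t)])+off*np.array([-np.sin(t),-np.cos(t)])
        P=np.array([*(cam+rz(a)@q),.046]); y=83.8-th-e
        print(th,(Rd(Y).T@(P-C)).round(4),'turn',round(Y-y,1))
    C,Y=P,y; print()
E
```

```text
now jig rel cam [ 10.9 -13.1] [11.7 -9.1]
0 [0.0071 0.0062 0.    ] turn 15.3
2 [0.0066 0.0059 0.    ] turn 17.3
5 [0.0057 0.0056 0.    ] turn 20.3
8 [0.0048 0.0052 0.    ] turn 23.3
8 [0.0048 0.0052 0.    ] turn 23.3

14 [-0.0019 -0.0002  0.    ] turn 6.0
20 [-0.0037 -0.0007  0.    ] turn 12.0
26 [-0.0055 -0.0013  0.    ] turn 18.0
32 [-0.0072 -0.0021  0.    ] turn 24.0
38 [-0.0088 -0.0031  0.    ] turn 30.0

45 [-0.0022 -0.0003  0.    ] turn 7.0
52 [-0.0043 -0.0008  0.    ] turn 14.0
59 [-0.0063 -0.0017  0.    ] turn 21.0
66 [-0.0083 -0.0027  0.    ] turn 28.0
73 [-0.0101 -0.004   0.    ] turn 35.0

78 [-0.0016 -0.0002  0.    ] turn 5.0
82 [-0.0028 -0.0004  0.    ] turn 9.0
86 [-0.004  -0.0008  0.    ] turn 13.0
90 [-0.0052 -0.0012  0.    ] turn 17.0
94 [-0.0063 -0.0017  0.    ] turn 21.0
```

Request:
step_arm([
  {"travel": [0.007, 0.006, 0], "turn": [0, 0, 0]},
  {"travel": [0.007, 0.006, 0], "turn": [0, 0, 8]},
  {"travel": [0.007, 0.006, 0], "turn": [0, 0, 15]},
  {"travel": [0.006, 0.0055, 0], "turn": [0, 0, 20]},
  {"travel": [0.005, 0.005, 0], "turn": [0, 0, 23]},
])

```text
time: 9.35
position: [0.5282, 0.0767, 0.0466]
tool_rot: [2.706, 1.594, -0.001]
ft_force: [-0.0, -0.3, -0.5]
grip_width: 0.008
grip_force: 0.0
```

Request:
step_arm([
  {"travel": [-0.002, 0, 0], "turn": [0, 0, 6]},
  {"travel": [-0.0035, -0.0005, 0], "turn": [0, 0, 12]},
  {"travel": [-0.0055, -0.0015, 0], "turn": [0, 0, 18]},
  {"travel": [-0.007, -0.002, 0], "turn": [0, 0, 24]},
  {"travel": [-0.009, -0.003, 0], "turn": [0, 0, 30]},
])

```text
time: 9.85
position: [0.5226, 0.0711, 0.0471]
tool_rot: [3.027, 0.837, 0.005]
ft_force: [2.7, 1.5, -1.0]
grip_width: 0.008
grip_force: 1.6
```

```bash
python3 - <<'E'
from h import *
p=np.array([0.5702,0.1311]);a=-.1085; cam=p+rz(a)@[-.052,-.05]
s=ctrl.get_state(); print((rz(-a)@(s['position'][:2]-cam)*1e3).round(1)); t=np.radians(38)
print('want',(17*np.array([np.cos(t),-np.sin(t)])+5.9*np.array([-np.sin(t),-np.cos(t)])).round(1),s['ft_force'],s['torque'])
go([.52,.07,.046],83.8-38-15)
E
```

```text
[ 11.2 -14.8]
want [  9.8 -15.1] [ 2.69421608  1.54361702 -0.97006076] [ 0.37175397 -0.44013353 -0.0194584 ]
t 9.85 pos [0.5226 0.0711 0.0471] F [ 2.7  1.5 -1. ] travel [-0.0028 -0.0004  0.0011] turn [ 0.08 -0.16  0.12]
```

Low force and turning well; continuing.

Request:
step_arm([
  {"travel": [-0.002, 0, 0], "turn": [0, 0, 7]},
  {"travel": [-0.0045, -0.001, 0], "turn": [0, 0, 14]},
  {"travel": [-0.0065, -0.0015, 0], "turn": [0, 0, 21]},
  {"travel": [-0.0085, -0.0025, 0], "turn": [0, 0, 28]},
  {"travel": [-0.01, -0.004, 0], "turn": [0, 0, 35]},
])

```text
time: 10.35
position: [0.5121, 0.0688, 0.0471]
tool_rot: [3.139, -0.113, 0.006]
ft_force: [2.2, 0.5, -2.5]
grip_width: 0.003
grip_force: 1.5
```

Request:
step_arm([
  {"travel": [-0.0015, 0, 0], "turn": [0, 0, 5]},
  {"travel": [-0.003, -0.0005, 0], "turn": [0, 0, 9]},
  {"travel": [-0.004, -0.001, 0], "turn": [0, 0, 13]},
])

```text
time: 10.65
position: [0.508, 0.0697, 0.0471]
tool_rot: [3.106, -0.465, 0.005]
ft_force: [3.2, -0.4, -1.5]
grip_width: 0.006
grip_force: 1.2
```

```bash
python3 - <<'E'
from h import *
import cv2
p=np.array([0.5702,0.1311]);a=-.1085; cam=p+rz(a)@[-.052,-.05]
s=ctrl.get_state(); print((rz(-a)@(s['position'][:2]-cam)*1e3).round(1)); t=np.radians(86)
print('want',(17*np.array([np.cos(t),-np.sin(t)])+5.9*np.array([-np.sin(t),-np.cos(t)])).round(1),s['ft_force'],s['torque'])
go([.52,.07,.046],83.8-86-15)
cv2.imwrite('pics/s4.png',cv2.resize(ctrl.get_image('scene')[240:360,260:420,::-1],(720,540),interpolation=cv2.INTER_CUBIC))
E
```

```text
[ -3.2 -17.8]
want [ -4.7 -17.4] [ 3.16389474 -0.42052311 -1.45201885] [-0.22119558 -0.40545145  0.04980078]
t 10.65 pos [0.508  0.0697 0.0471] F [ 3.2 -0.4 -1.5] travel [ 0.0114 -0.0038  0.0011] turn [ 0.01 -0.18  0.18]
```

View pics/s4.png

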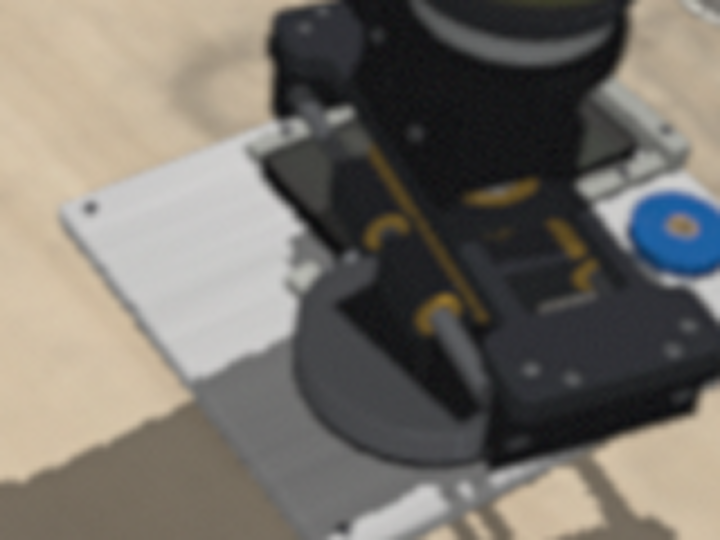

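The cam is nearly round: the tongue, at about (305,270), is just short of the screen's near edge. I'll continue to the stop.

Request:
step_arm([
  {"travel": [-0.001, 0, 0], "turn": [0, 0, 4]},
  {"travel": [-0.0025, -0.0005, 0], "turn": [0, 0, 8]},
  {"travel": [-0.0025, -0.0005, 0], "turn": [0, 0, 8]},
])

```text
time: 11.0
position: [0.506, 0.0702, 0.0471]
tool_rot: [3.067, -0.676, 0.006]
ft_force: [3.9, -2.9, -1.8]
grip_width: 0.004
grip_force: 2.2
```

Request:
step_arm([
  {"travel": [-0.001, 0, 0], "turn": [0, 0, 3]},
  {"travel": [-0.002, 0, 0], "turn": [0, 0, 5]},
  {"travel": [-0.002, 0, 0], "turn": [0, 0, 5]},
])

```text
time: 11.3
position: [0.5059, 0.0693, 0.0473]
tool_rot: [3.033, -0.809, 0.013]
ft_force: [9.3, -6.1, -6.0]
grip_width: 0.003
grip_force: 4.5
```

```bash
python3 - <<'E'
from h import *
p=np.array([0.5702,0.1311]);a=-.1085; cam=p+rz(a)@[-.052,-.05]
s=ctrl.get_state(); print((rz(-a)@(s['position'][:2]-cam)*1e3).round(1),s['ft_force'],s['torque'])
go([.52,.07,.046],83.8-99-15)
E
```

```text
[ -5.3 -18.4] [ 9.26607388 -6.08114882 -6.03799288] [-1.38971412 -1.71426698  0.08636981]
t 11.3 pos [0.5059 0.0693 0.0473] F [ 9.3 -6.1 -6. ] travel [ 0.0119 -0.0076  0.0014] turn [-0.   -0.49  0.34]
```

Request:
step_arm([
  {"travel": [-0.001, 0, 0], "turn": [0, 0, 1]},
  {"travel": [-0.001, 0, 0], "turn": [0, 0, 1]},
])

```text
time: 11.5
position: [0.5058, 0.0692, 0.0474]
tool_rot: [3.026, -0.835, 0.016]
ft_force: [10.2, -7.5, -6.5]
grip_width: 0.003
grip_force: 5.4
```

Request:
step_arm([
  {"travel": [0.003, -0.001, 0], "turn": [0, 0, 0]},
  {"travel": [0.005, -0.002, 0], "turn": [0, 0, -8]},
  {"travel": [0.005, -0.002, 0], "turn": [0, 0, -14]},
  {"travel": [0.005, -0.002, -0.02], "turn": [0, 0, -14]},
  {"travel": [0.005, -0.002, -0.06], "turn": [0, 0, -14]},
])

```text
time: 12.0
position: [0.5042, 0.0713, 0.1049]
tool_rot: [3.104, -0.457, -0.01]
ft_force: [0.5, 1.0, 0.0]
grip_width: 0.003
grip_force: 0.0
```

Request:
step_arm([
  {"travel": [0, 0, -0.05], "turn": [0, 0, 0]},
  {"travel": [0, 0.05, -0.1], "turn": [0, 0, 0]},
  {"travel": [0, 0.1, -0.13], "turn": [0, 0, 0]},
  {"travel": [0, 0.15, -0.13], "turn": [0, 0, 0]},
  {"travel": [0, 0.2, -0.13], "turn": [0, 0, 0]},
])

```text
time: 12.5
position: [0.4561, -0.0973, 0.2364]
tool_rot: [-3.107, 0.456, -0.003]
ft_force: [0.7, -0.7, 0.1]
grip_width: 0.005
grip_force: 0.0
```

```bash
python3 -c "
from h import *
import cv2
print(ctrl.get_state()['time'])
a=ctrl.get_image('scene')[235:365,270:450,::-1];b=ctrl.get_image('top')[130:290,300:440,::-1]
cv2.imwrite('pics/s5.png',np.hstack([cv2.resize(a,(445,400),interpolation=cv2.INTER_CUBIC),cv2.resize(b,(350,400),interpolation=cv2.INTER_CUBIC)]))"
```

```text
12.5
```

View pics/s5.png

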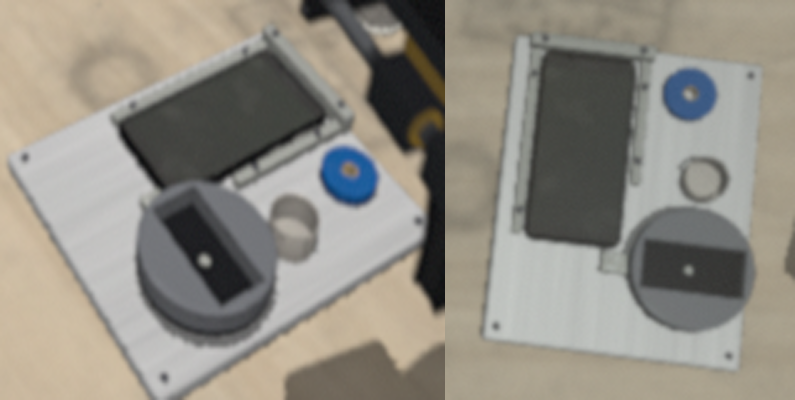

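The final view shows the screen flush against the end stop. The slot (645–745) is parallel to the jig's near edge, so the cam is at 90°. The tongue, at about (612,260), lies behind the screen's near edge. The pot and wick have not moved, so I'm handing in.

```bash
python3 -c "
from bench import ctrl
print(ctrl.close_job())"
```

```text
the job is handed in; nothing more can be done
None
```

The screen was pushed home against the end stop, then the cam turned clockwise to its stop to lock it; the final view shows the pot and wick unmoved, and I handed the job in at about 12.6 s.

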